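Latch the centrifuge lid and hold the short-spin dial on its third step

ROBOT

A 6-joint arm with a two-finger parallel gripper is mounted at the origin on the work surface. World frame = base frame: x ahead of the robot, y to its left, z up, the work surface at z = 0. Lengths are in m, angles in rad, forces in N, time in s.
With the tool pointing down it reaches from about 0.25 to 0.8 m from the base axis. Payload 8.5 kg.
Tool frame: the origin (TCP) lies midway between the tips of the shut fingers; the grasp point (between the pads) lies 19 mm behind it (bot.hold_point_z is the distance from the TCP to the grasp point, in m); z points along the fingers, y is the line along which they close (so a half turn about z gives the same grasp; the last joint's range is limited). The gripper opens to 85 mm and grips with 20 to 120 N. Pads are 22 mm wide; open, the fingers measure 114 mm over their backs; the gripper's body (76 mm by 85 mm) begins 54 mm behind the grasp point. The pads swing forward as they close: fully open they stand 13 mm farther back than shut.
Start: joints at [-1.168, 0.238, -0.013, 1.319, 0, 1.571], TCP at [0.206, -0.483, 0.231] pointing down, gripper open.
Joint ranges: [-2.66, 2.66], [-1.03, 1.9], [-1.14, 1.46], [-1.82, 2.27], [-1.45, 1.34], [-3.14, 3.14]. Speed limits (rad/s): [2.22, 2.22, 2.79, 3.14, 3.14, 3.14].

INTERFACE

Orientations are given as a unit quaternion [x, y, z, w].
In Python, from bench import sensors, imaging, sign_off, bot gives the robot as it stands. The module is installed in compiled form; this text tells all that it offers.
- The arm moves only by the tool arm_command, never from a script. Its argument "series" is a list that holds one entry, the list of rows, each a list of 7 numbers: the shift along the tool's x, y, z as a fraction of full scale, then the turn, a rotation vector about the tool's x, y, z as a fraction of full scale, then the opening, from -1 (shut) to 1 (fully open). In form: [[[tx, ty, tz, wx, wy, wz, grip], ...]]. A call has 1 to 12 rows; each row shifts and turns the commanded pose from where the row before left it, along the tool's axes as they then stand; what a row does not reach is not made up. Full scale, the value 1, is 40 mm for a shift and 0.12 rad for a turn. A row lasts 1/10 s, in which the tool goes at most 50 mm and 8.59 degrees, less where a joint would pass 70% of its speed; a pose out of reach is approached as far as the arm can. A call with a number of a shift or a turn outside -1 to 1 is refused whole. A call with a gripper value outside its range is refused whole. The fingers move at their own pace and stop on an object; the grip force is fixed at half the most. Time passes only in rows, so rows that do not move let the fingers close. It gives the time, the measured TCP pose, the force, the opening and the grip force at its end, in the units of the state.
- sensors.get_state(): the state, without advancing time (a new reading comes with each control period).
- imaging.snapshot(name): name is "scene" or "top"; returns a dict with "img" (400x640x3 uint8, blue, green, red), "vertical_fov" (degrees; the focal length in pixels is half the picture's height over the tangent of half this angle, whatever the lens; pixels are square), "cx", "cy" (the principal point, pixels), "k1" (the pictures are not rectified: a ray, as slopes to the right and down, at radius r is drawn at 1 + k1 r^2 times it, then the intrinsics apply), "R" (3x3) and "t" (3): a world point X has camera coordinates R X + t. Camera axes: x right, y down, z forward; pixel columns grow to the right and rows downward; lengths in m; the calibration is good to about 2 mm. A picture is of the moment at which its call begins. There is no depth.
- sign_off(): hands the job in; it is judged then, once.
The state is a dict: "t": time; "q": joint angles; "joint_velocities": joint speeds; "joint_torque": joint torques, N m; "tcp_pos": TCP position; "ee_rot": TCP orientation; "wrist_force": force on the tool from outside, world axes, zero at the start; "ft_torque": the same for the moment, N m; "grip_width": finger opening in m; "grasp_force": force on a finger pad.
Only numpy, scipy, OpenCV 4.12 (cv2) and the standard library are available. Lean on these libraries where they do the work, as an engineer would, in place of code of your own. Each camera call takes 0.05 s, during which the arm holds its last target. There are 200 camera calls.

TASK

Give the tubes in the bench centrifuge a short spin. First swing the red-tipped lid clasp forward over the keeper and press it down until it snaps in; only then turn the black short-spin dial clockwise, past its first two clicks to the third (pointer at the red dot), and hold it there against its spring. Finish while still holding the dial on that third step, since it springs back as soon as it is let go, with the lid latched and the other things on the bench left where they were.

Things in the scene. Friction and masses are not known exactly. Their poses are not given: they have to be found in the camera images.
- centrifuge: Cream bench centrifuge, fixed, 300 deep (x) x 250 wide (y). Origin: centre of its underside on the bench; +x to its rear (away from the robot), y to the operator's left, z up. Front, x -150 to -62: sloping control panel. x -62 to -22: flat shelf 103 high with the keeper. From x -25 rearwards the lid: flat top 121 high with a shallow dome (radius 78, centre x 67, top 134).
- red_dot (a point): Centre of the red dot, largest of the four dots on the panel round the dial, 33 from its axis: white = rest, then clockwise yellow, orange, red = steps 1, 2, 3. The panel is cream, 94 long, slopes down towards the robot at 0.30 rad, and its middle lies at x -104, z 88 of the centrifuge; the dial's axis is at y -72 (operator's right).
- lid (a joint): Angle of the centrifuge's lid (0.7 kg, hinged along its rear edge): 0 shut, positive open (rad). It starts shut, lies shut by its weight and stays shut unless lifted.
- clasp (a joint): Lid clasp angle (rad): 0 closed, lying level forward over the keeper; 1.57 upright; 2.4 end of travel, leaning back over the lid. Starts at 1.5 to 2.2. Stiff hinge: it stays where it is left (about 1 N at the tip moves it). A sprung nose on the keeper's tongue stops it at 0.2; about 4 N down on the red tip snaps it past to 0, where the nose keeps it.
- clasp_hinge (a point): Middle of the clasp's hinge axis, along the centrifuge's y, 125 above the bench at the lid's front edge (x -24 of the centrifuge). The clasp is a steel plate 30 wide, 3 thick, with a slot 10 wide at 20 to 35 from the hinge; its last 12 is dipped in red plastic 6 thick. The point turns with it: -x points from hinge to tip, z out of its outer face (up when closed, to the rear when upright).
- clasp_tip (a point): Middle of the end edge of the clasp's red tip, 50 from the hinge axis (125 above the bench when closed, with the red top face at 128). With the clasp open the tip stands above the lid's front edge or leans back over the lid.
- keeper (a point): Top of the keeper's steel tongue (6 x 6, 134 above the bench), which stands on a dark block 32 wide on the shelf, 28 in front of the clasp hinge; the clasp's slot drops over it.
- dial: Black short-spin dial: skirt of radius 28, 7 high, with a grip bar 52 long, 12 thick, from 7 to 27 above the panel and a white pointer line. Origin on its axis at the panel's surface. z: turning axis, out of the panel, 0.30 rad from vertical towards the robot; x: along the bar to the pointer end; y: across the bar. The axes turn with the dial.
- spin (a joint): Turn of the dial (rad), positive clockwise seen from above: 0 at rest (bar 0.625 rad counter-clockwise of straight ahead), clicks into steps at 0.45, 0.85, 1.25, end stop 1.35. Spring-return to 0 from everywhere (0.065 N m at rest, 0.13 at step 3, up to 0.16 to pass a click): only the hand holds it. Step 3 counts from 1.1 on.
- tube_rack: Blue rack with small capped tubes, 110 x 58 x 43, loose, origin under its centre. Leave alone.
- slide_box: Grey and green slide box, 102 x 82 x 35, loose, origin under its centre. Leave alone.
- wash_bottle: White wash bottle with red top, diameter 68, about 185 tall, loose, origin under its centre. Leave alone.
- beaker: Glass beaker, diameter 72, 90 tall, loose, origin under its centre. Leave alone.
- petri_dish: Petri dish, diameter 92, 16 tall, loose, in front of the centrifuge, origin under its centre. Leave alone.
- oil_bottle: Amber dropper bottle, diameter 32, 62 tall, loose, in front and to the left, origin under its centre. Leave alone.
- marker: Blue marker pen with black cap, 150 x 16 x 14, lying loose in front, origin under the middle of its barrel. Leave alone.

How it is judged:
On the way, in this order (a step that is already met when the one before it is completed fails the run):
1. the clasp is snapped shut over the keeper, the lid shut and the dial still at rest (value of joint clasp below 0.06 rad and value of joint lid below 0.03 rad and value of joint spin below 0.2 rad), for 0.2 s.
2. the dial is turned past two detents to the third and held there by the fingers (value of joint spin above 1.1 rad and contact force between the fingers and dial above 1 N), for 0.3 s.
At the end, for the whole second after the job is handed in: Through the last second the fingers keep hold of the dial (contact force over 1 N) at its third step (at least 1.1 rad from rest, not moving faster than 0.3 rad/s), while the clasp is snapped shut (below 0.06 rad) and the lid is shut (below 0.03 rad) (all of step 2 and velocity of joint spin between -0.3 and 0.3 rad/s and value of joint clasp below 0.06 rad and value of joint lid below 0.03 rad); the arm keeps its last pose, push and grip.
It fails at once if the dial is turned (over 0.3 rad) while the clasp is not shut (value of joint spin above 0.3 rad and value of joint clasp above 0.08 rad).
It fails at once if one of the loose things is moved by more than 30 mm (distance of any of tube_rack, slide_box, wash_bottle, beaker, petri_dish, oil_bottle, marker from where it was at the start of the episode above 0.03 m).
It fails at once if the beaker or a bottle is knocked over (angle between any of beaker, wash_bottle, oil_bottle's own z axis and vertical above 0.5 rad).
It also fails if it takes over 54 s, if anything falls off the work surface, if the arm or the gripper's body presses on something with over 40 N, if the wrist force passes 120 N, or if a joint passes its speed limit or range.

## Working session

There is one attempt and no reset: what is moved stays moved. The work goes in short steps, Python scripts to look and compute and a tool call to move; the robot and the scene stay as the last step left them, time stands still between calls to the robot, and variables do not carry over. Pictures are saved under pics/ and viewed, at most 10 in all, crops included, and the job is handed in when it is done.

Besides the shell and the picture viewer there is one more tool, called after "Emit:" by a JSON object that holds its "method" and its "body", one argument or row to a line. arm_command: Moves the arm, as the interface text tells. Its arguments: {"type":"object","properties":{"series":{"type":"array"}},"required":["series"]}

```bash
mkdir -p pics
python3 - <<'E'
from bench import sensors, imaging, bot
import cv2
print(sensors.get_state())
for n in("scene","top"):
    s=imaging.snapshot(n); cv2.imwrite(f"pics/{n}0.png",s["img"]); print({k:v for k,v in s.items() if k!="img"})
E
```

```text
{'t': 0.0, 'q': array([-1.16799524e+00,  2.38765027e-01, -1.42551849e-02,  1.31922854e+00,
        1.43493614e-05,  1.57077729e+00]), 'joint_velocities': array([-1.78868830e-03, -3.41407601e-05, -2.78481297e-05,  1.60098700e-03,
        2.98054595e-03, -9.50568618e-04]), 'joint_torque': array([ 6.64449126e-04, -5.38771713e+01,  3.46439981e+01,  1.89038477e-02,
        1.36836452e-04,  1.10376902e-06]), 'tcp_pos': array([ 0.20563391, -0.48258541,  0.23068555]), 'ee_rot': array([ 9.79785210e-01,  2.00051029e-01, -1.38236226e-04, -7.12969641e-04]), 'wrist_force': array([0.23962356, 0.30771824, 0.60372824]), 'ft_torque': array([-0.05304749, -0.02924369,  0.04625362]), 'grasp_force': 0.0, 'grip_width': 0.08491145585136563}
{'vertical_fov': 49.113482912606976, 'cx': 313.2258192856822, 'cy': 201.74347543310753, 'k1': -0.07548077307431027, 'R': array([[ 0.77820733,  0.62800365,  0.00218441],
       [ 0.43692355, -0.53892033, -0.7201824 ],
       [-0.45109995,  0.56140564, -0.69378133]]), 't': array([-0.48059567, -0.14722486,  1.34880376])}
{'vertical_fov': 44.65328443720041, 'cx': 323.3966584257227, 'cy': 198.66143102408583, 'k1': -0.13255980088105845, 'R': array([[ 0.14726089, -0.98908076, -0.00578627],
       [-0.96852994, -0.14300941, -0.20371073],
       [ 0.20065887,  0.0356028 , -0.97901402]]), 't': array([-0.02494241,  0.5853252 ,  0.9420779 ])}
```

View pics/scene0.png

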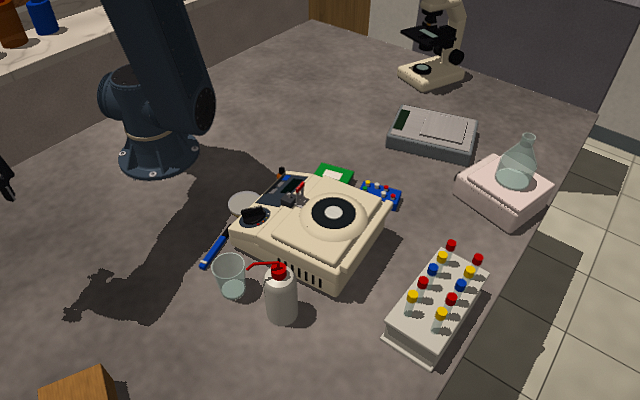

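View pics/top0.png

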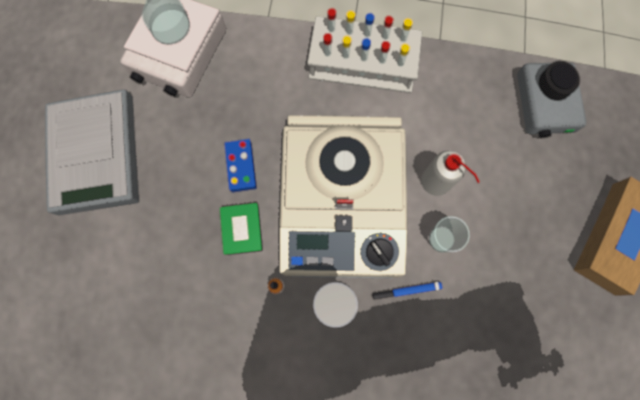

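The centrifuge is at about (345,195) in the top view, with the dial at (380,251) and the red clasp tip at (344,202). The scene view shows the dial at (255,214) and the clasp at (300,187). I'll zoom in on both.

Run:
```python
import cv2
a=cv2.imread("pics/scene0.png")[160:280,225:385];cv2.imwrite("pics/sc.png",cv2.resize(a,None,fx=5,fy=5,interpolation=cv2.INTER_CUBIC))
a=cv2.imread("pics/top0.png")[180:280,275:415];cv2.imwrite("pics/tc.png",cv2.resize(a,None,fx=5.6,fy=5.6,interpolation=cv2.INTER_CUBIC))
```

```text
(no output)
```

View pics/sc.png

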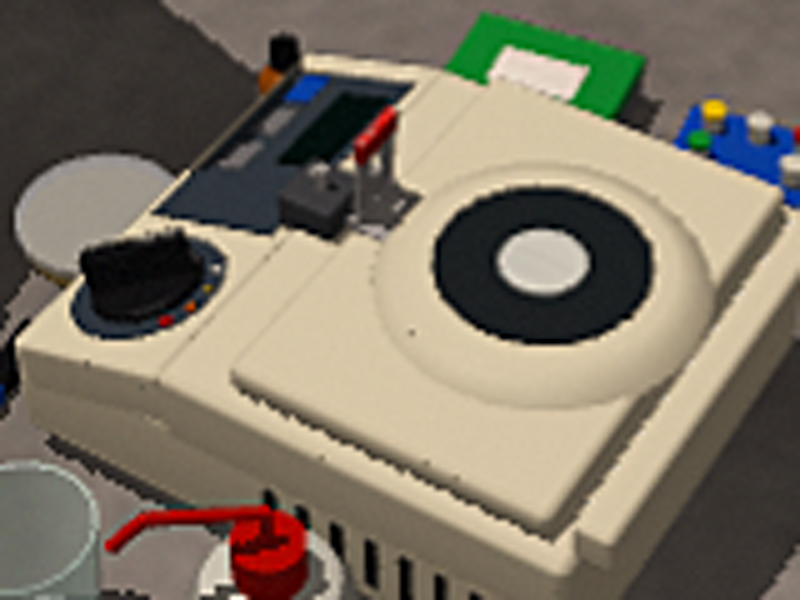

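View pics/tc.png

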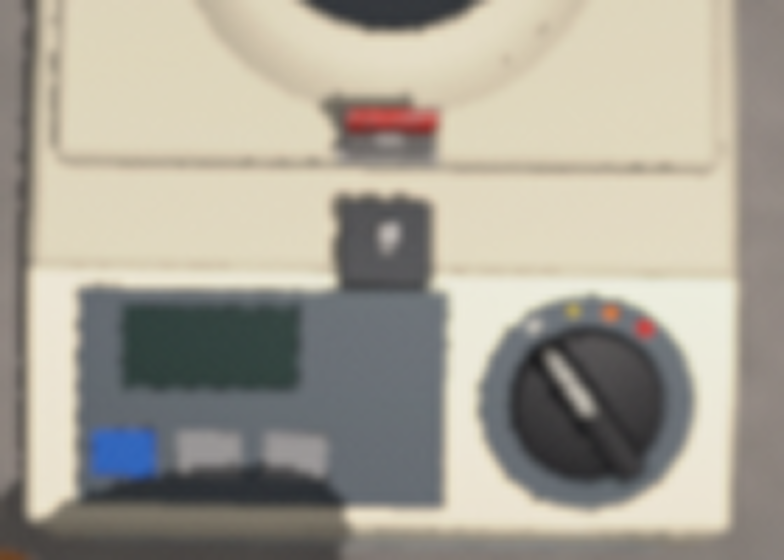

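Close-ups: in the top crop the dots are at (534,326), (573,311), (610,313) and (646,328), the keeper tongue is near (389,232) and the red tip is at (391,118). In the scene crop the dots are at (217,268), (208,288), (191,307) and (166,321), and the red tip is near (377,130). The clasp stands near upright. Next I fit the pose from both views.

```bash
cat > h.py <<'E'
import numpy as np, cv2, pickle
from scipy.optimize import least_squares
from scipy.spatial.transform import Rotation as Ro
def proj(s,P):
    f=200/np.tan(np.radians(s["vertical_fov"]/2))
    c=np.atleast_2d(P)@s["R"].T+s["t"]; r=c[:,:2]/c[:,2:]
    r=r*(1+s["k1"]*(r**2).sum(1))[:,None]
    return r*f+[s["cx"],s["cy"]]
def model(th):
    u=np.array([np.cos(.3),0,np.sin(.3)]);n=np.array([-np.sin(.3),0,np.cos(.3)]);y=np.array([0,1,0])
    c=np.array([-.104,-.072,.088])
    d=[c+.033*(np.cos(a)*u+np.sin(a)*y) for a in(.625,.175,-.225,-.625)]
    tip=np.array([-.024-.047*np.cos(th),0,.125+.047*np.sin(th)])
    return np.array(d+[[.067,0,.134],[-.052,0,.134],tip])
def world(p,P): return P@Ro.from_euler("z",p[2]).as_matrix().T+[p[0],p[1],p[3]]
E
python3 - <<'E'
from h import *
from bench import imaging
S={n:imaging.snapshot(n) for n in("scene","top")}
cs=lambda L:(np.array(L,float)+.5)/5-.5+[225,160]
ct=lambda L:(np.array(L,float)+.5)/5.6-.5+[275,180]
uv={"scene":cs([(217,268),(208,288),(191,307),(166,321),(543,262),(325,165),(376,135)]),"top":ct([(534,326),(573,311),(610,313),(646,328),(389,-107),(390,228),(391,120)])}
def res(p): 
    P=world(p,model(p[4])); return np.concatenate([(proj(S[n],P)-uv[n]).ravel() for n in S])
r=least_squares(res,[.5,0,0,0,1.6],loss="soft_l1");p=r.x
print(p);print(np.round(res(p).reshape(2,7,2),1))
np.save("p.npy",p);pickle.dump({n:{k:v for k,v in S[n].items() if k!="img"} for n in S},open("S.pkl","wb"))
E
```

```text
[5.82702763e-01 2.14644441e-02 1.26766369e-01 1.31189558e-03
 1.63407448e+00]
[[[-0.7  0.6]
  [-0.4  0.5]
  [-0.5  0.1]
  [-0.3  0.1]
  [-0.4 -0.1]
  [-1.   0.3]
  [-0.4 -1.1]]

 [[-0.4 -0.2]
  [-0.3 -0.3]
  [-0.2 -0.4]
  [-0.6 -0.3]
  [ 0.2 -0.7]
  [-0.8  0.2]
  [-0.  -0.6]]]
```

Emit:
{"method": "arm_command", "body": {
  "series": [
    [[0, 0, 0, 0, 0, -1, -1], [0, 0, 0, 0, 0, -1, -1], [0, 0, 0, 0, 0, -1, -1], [0, 0, 0, 0, 0, -1, -1], [0, 0, 0, 0, 0, -1, -1], [0, 0, 0, 0, 0, -1, -1], [0, 0, 0, 0, 0, -1, -1], [0, 0, 0, 0, 0, -1, -1], [0, 0, 0, 0, 0, -1, -1], [0, 0, 0, 0, 0, -1, -1]]
  ]
}}

```text
t: 1.2
tcp_pos: [0.2057, -0.4828, 0.2311]
ee_rot: [0.694, 0.72, 0.0, -0.0]
wrist_force: [0.1, 0.1, 0.7]
grip_width: 0.0002
grasp_force: 0.0
```

```bash
cat >> h.py <<'E'
def to(xc,yc,zc,Rt=None):
    "shift in tool axes (full-scale units) and turn to reach a centrifuge-frame TCP point / tool orientation"
    from bench import sensors
    s=sensors.get_state();p=np.load("p.npy");R=Ro.from_quat(s["ee_rot"])
    C=Ro.from_euler("z",p[2])
    cur=C.inv().apply(s["tcp_pos"]-[p[0],p[1],0])
    print("t",s["t"],"q",np.round(s["q"],2),"cent",np.round(cur*1e3,1),"F",np.round(C.inv().apply(s["wrist_force"]),1),"T",np.round(s["ft_torque"],2),"grip",round(s["grip_width"],4),round(s["grasp_force"],1))
    sh=R.inv().apply(C.apply(np.array([xc,yc,zc])/1e3-cur))/.04
    if Rt is None: Rt=Ro.from_matrix([[-1,0,0],[0,1,0],[0,0,-1]])
    rv=(R.inv()*(C*Rt)).as_rotvec()/.12
    print("shift",np.round(sh,3),"turn",np.round(rv,3))
E
python3 -c "
from h import *
to(12,0,220)"
```

```text
t 1.2 q [-1.17  0.24 -0.01  1.32  0.    0.37] cent [-437.7 -452.6  231.1] F [0.1 0.1 0.7] T [ 0.04 -0.   -0.01] grip 0.0002 0.0
shift [12.278 10.182  0.281] turn [ 2.0000e-03 -5.0000e-03 -1.3839e+01]
```

Emit:
{"method": "arm_command", "body": {
  "series": [
    [[0, 0, 0, 0, 0, -1, -1], [0, 0, 0, 0, 0, -1, -1], [0, 0, 0, 0, 0, -1, -1], [0, 0, 0, 0, 0, -1, -1], [0, 0, 0, 0, 0, -1, -1], [0, 0, 0, 0, 0, -1, -1], [0, 0, 0, 0, 0, -1, -1], [0, 0, 0, 0, 0, -1, -1], [0, 0, 0, 0, 0, -1, -1], [0, 0, 0, 0, 0, -1, -1], [0, 0, 0, 0, 0, -1, -1], [0, 0, 0, 0, 0, -1, -1]]
  ]
}}

```text
t: 2.4
tcp_pos: [0.2058, -0.4828, 0.2311]
ee_rot: [0.047, 0.999, 0.0, -0.0]
wrist_force: [-1.0, 0.1, -0.6]
grip_width: 0.0001
grasp_force: 0.0
```

Emit:
{"method": "arm_command", "body": {
  "series": [
    [[0, 0, 0, 0, 0, -1, -1], [0, 0, 0, 0, 0, -0.84, -1], [-0.5, 0.5, 0, 0, 0, 0, -1], [-0.7, 0.7, 0, 0, 0, 0, -1], [-0.7, 0.7, 0, 0, 0, 0, -1], [-0.7, 0.7, 0, 0, 0, 0, -1], [-0.7, 0.7, 0, 0, 0, 0, -1], [-0.7, 0.7, 0, 0, 0, 0, -1], [-0.7, 0.7, 0, 0, 0, 0, -1], [-0.7, 0.7, 0, 0, 0, 0, -1], [-0.7, 0.7, 0, 0, 0, 0, -1], [-0.7, 0.7, 0, 0, 0, 0, -1]]
  ]
}}

```text
t: 3.6
tcp_pos: [0.4434, -0.1784, 0.2313]
ee_rot: [-0.061, 0.998, 0.0, 0.0]
wrist_force: [-0.5, -0.9, 0.1]
grip_width: -0.0002
grasp_force: 0.0
```

```bash
python3 -c "
from h import *
to(12,0,220)"
```

```text
t 3.6 q [-0.38  0.16 -0.12  1.3   0.   -0.5 ] cent [-163.5 -180.6  231.3] F [-0.6 -0.8  0.1] T [-0.02 -0.01 -0.01] grip -0.0002 0.0
shift [-4.365  4.537  0.283] turn [ 0.     0.001 -0.04 ]
```

Emit:
{"method": "arm_command", "body": {
  "series": [
    [[-0.6, 0.65, 0, 0, 0, 0, -1], [-0.6, 0.65, 0, 0, 0, 0, -1], [-0.6, 0.65, 0, 0, 0, 0, -1], [-0.6, 0.65, 0, 0, 0, 0, -1], [-0.6, 0.65, 0, 0, 0, 0, -1], [-0.6, 0.65, 0, 0, 0, 0, -1], [-0.6, 0.6, 0, 0, 0, 0, -1], [-0.1, 0, 0.2, 0, 0, 0, -1], [0, 0, 0, 0, 0, 0, -1]]
  ]
}}

```text
t: 4.5
tcp_pos: [0.5913, 0.0202, 0.2216]
ee_rot: [-0.062, 0.998, -0.0, -0.001]
wrist_force: [-0.5, 0.0, 0.3]
grip_width: 0.0002
grasp_force: 0.0
```

```bash
python3 -c "
from h import *
to(12,0,158)
from bench import imaging
for n in('scene','top'):
  s=imaging.snapshot(n);cv2.imwrite(f'pics/{n}1.png',cv2.resize(s['img'][130:290,200:420],None,fx=3.5,fy=3.5))"
```

```text
t 4.5 q [ 0.03  0.36  0.13  1.35 -0.   -0.09] cent [  8.3  -2.3 221.6] F [-0.5  0.1  0.3] T [ 0.04  0.06 -0.04] grip 0.0002 0.0
shift [-0.096  0.058  1.591] turn [ 0.001 -0.021 -0.028]
```

View pics/scene1.png

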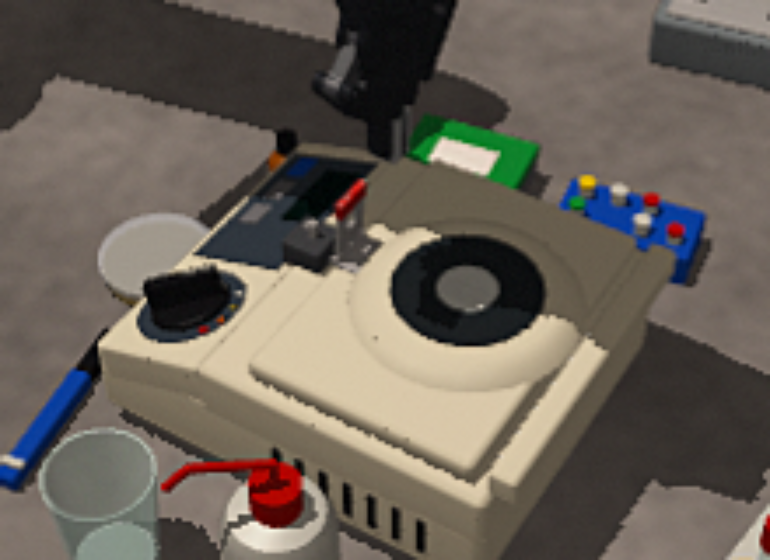

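The fingers hang above and just behind the upright clasp (red tip at about (352,200) in the crop), which agrees with the fit. Now I descend and sweep the clasp forward.

Emit:
{"method": "arm_command", "body": {
  "series": [
    [[-0.12, 0.06, 0.7, 0, 0, 0, -1], [0, 0, 0.69, 0, 0, 0, -1], [0, 0, 0, 0, 0, 0, -1], [0.25, 0, 0, 0, 0, 0, -1], [0.26, 0, 0, 0, 0, 0, -1], [0.22, 0, 0, 0, 0, 0, -1], [0.23, 0, 0.03, 0, 0, 0, -1], [0.28, 0, 0.13, 0, 0, 0, -1], [0.23, 0, 0.22, 0, 0, 0, -1], [0.11, 0, 0.12, 0, 0, 0, -1], [0, 0, 0, 0, 0, 0, -1]]
  ]
}}

```text
t: 5.7
tcp_pos: [0.5321, 0.015, 0.1476]
ee_rot: [-0.061, 0.998, 0.0, -0.0]
wrist_force: [0.4, -0.0, -0.0]
grip_width: -0.0
grasp_force: 0.0
```

```bash
python3 -c "
from h import *
to(-72,0,146)
from bench import imaging
s=imaging.snapshot('scene');cv2.imwrite(f'pics/scene2.png',cv2.resize(s['img'][130:270,200:380],None,fx=4,fy=4))"
```

```text
t 5.7 q [ 0.03  0.29 -0.16  1.12  0.   -0.09] cent [-5.100e+01 -1.000e-01  1.476e+02] F [ 0.4 -0.1 -0. ] T [ 0.03  0.04 -0.  ] grip -0.0 0.0
shift [ 0.524 -0.001  0.04 ] turn [ 0.002 -0.007 -0.04 ]
```

View pics/scene2.png

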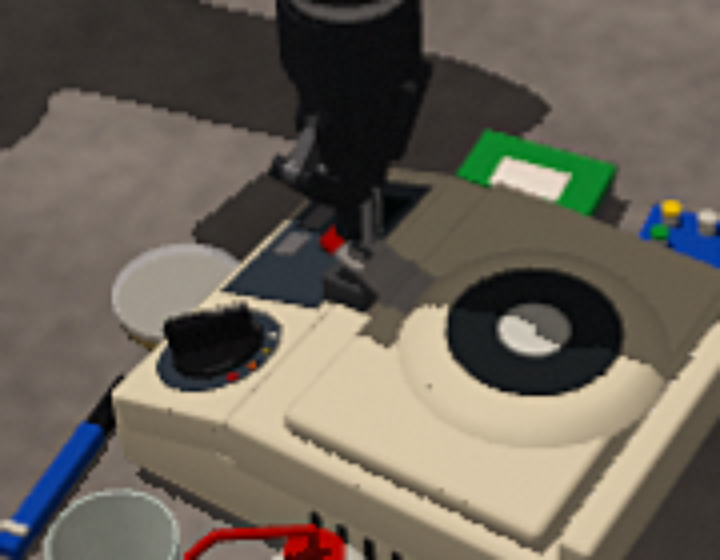

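The clasp now leans forward over the keeper, with its red tip at about (330,240) just ahead of the finger. Next I move over the tip and press.

Emit:
{"method": "arm_command", "body": {
  "series": [
    [[0.26, 0, 0, 0, 0, 0, -1], [0.26, 0, 0.05, 0, 0, 0, -1], [0, 0, 0.15, 0, 0, 0, -1], [0, 0, 0.15, 0, 0, 0, -1], [0, 0, 0.1, 0, 0, 0, -1], [0, 0, 0.06, 0, 0, 0, -1], [0, 0, 0.03, 0, 0, 0, -1], [0, 0, 0, 0, 0, 0, -1]]
  ]
}}

```text
t: 6.55
tcp_pos: [0.5125, 0.0125, 0.1272]
ee_rot: [-0.061, 0.998, 0.0, 0.0]
wrist_force: [-6.8, 0.0, 17.0]
grip_width: 0.0002
grasp_force: 8.7
```

```bash
python3 -c "
from h import *
to(-72,0,127)"
```

```text
t 6.55 q [ 0.02  0.27 -0.24  1.06  0.   -0.1 ] cent [-7.080e+01 -1.000e-01  1.272e+02] F [-6.7  0.9 17. ] T [-0.06  1.47  0.02] grip 0.0002 8.7
shift [0.03  0.001 0.005] turn [-0.     0.004 -0.04 ]
```

Emit:
{"method": "arm_command", "body": {
  "series": [
    [[0, 0, -0.3, 0, 0, 0, -1], [0, 0, -0.8, 0, 0, 0, -1], [0, 0, -0.9, 0, 0, 0, -0.2], [0, 0, 0, 0, 0, 0, -0.2]]
  ]
}}

```text
t: 6.95
tcp_pos: [0.5151, 0.0126, 0.2104]
ee_rot: [-0.061, 0.998, -0.0, 0.004]
wrist_force: [0.1, -0.2, 0.4]
grip_width: 0.0281
grasp_force: 0.0
```

```bash
cat >> h.py <<'E'
def dial(h,a=0,**k):
    "TCP h mm above the panel on the dial's axis, bar turned clockwise by a"
    u=np.array([np.cos(.3),0,np.sin(.3)]);n=np.array([-np.sin(.3),0,np.cos(.3)]);y=np.array([0,1,0])
    x=-(np.cos(.625-a)*u+np.sin(.625-a)*y); z=-n
    to(*(np.array([-104,-72,88])+h*n),Ro.from_matrix(np.c_[x,np.cross(z,x),z]))
E
python3 -c "
from h import *
dial(70)"
```

```text
t 6.95 q [ 0.02  0.22 -0.09  1.25  0.   -0.1 ] cent [-68.2  -0.3 210.4] F [ 0.1 -0.2  0.4] T [-0.   -0.03 -0.03] grip 0.0281 0.0
shift [ 1.415 -1.799  1.38 ] turn [ 0.753 -2.365 -5.209]
```

Emit:
{"method": "arm_command", "body": {
  "series": [
    [[0.7, -0.9, 0, 0, 0, 0, -0.2], [0.7, -0.9, 0, 0, 0, 0, -0.2], [0, 0, 0, 0.125, -0.394, -0.868, -0.2], [0, 0, 0, 0.125, -0.394, -0.868, -0.2], [0, 0, 0, 0.125, -0.394, -0.868, -0.2], [0, 0, 0, 0.125, -0.394, -0.868, -0.2], [0, 0, 0, 0.125, -0.394, -0.868, -0.2], [0, 0, 0, 0.125, -0.394, -0.868, -0.2], [0, 0, 0, 0, 0, 0, -0.2]]
  ]
}}

```text
t: 7.85
tcp_pos: [0.4647, -0.0659, 0.2057]
ee_rot: [-0.363, 0.92, -0.036, 0.142]
wrist_force: [-0.3, 0.7, 0.1]
grip_width: 0.0342
grasp_force: 0.0
```

```bash
python3 -c "
from h import *
dial(35)
from bench import imaging
s=imaging.snapshot('scene');a=cv2.resize(s['img'][150:260,210:350],None,fx=4,fy=4)
s=imaging.snapshot('top');b=cv2.resize(s['img'][190:290,330:430],None,fx=2.3,fy=2.3)
c=np.zeros((440,790,3),np.uint8);c[:,:560]=a;c[:230,560:]=b
cv2.imwrite(f'pics/s3.png',c)"
```

```text
t 7.85 q [-0.2  -0.05 -0.45  0.89  0.09 -0.94] cent [-128.1  -71.8  205.7] F [-0.2  0.8  0.1] T [-0.02  0.29 -0.04] grip 0.0342 0.0
shift [0.23  0.156 2.117] turn [ 0.041 -0.042  0.003]
```

View pics/s3.png

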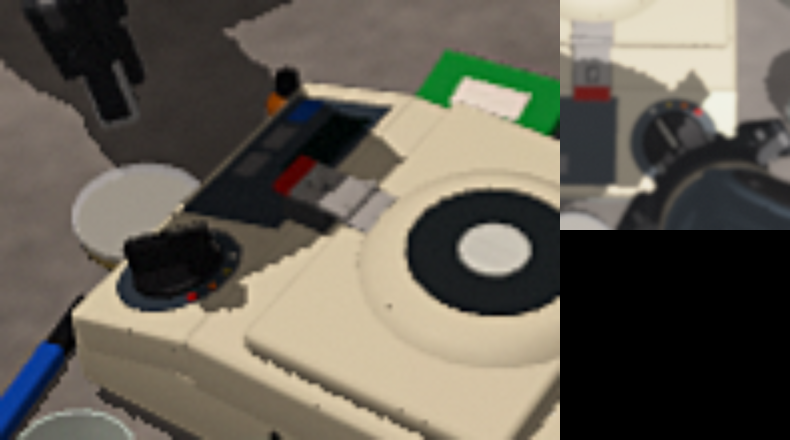

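The clasp lies flat over the keeper (red tip at about (295,175)), and the dial is still at rest with its pointer on the white dot. Next I go down onto the bar.

Emit:
{"method": "arm_command", "body": {
  "series": [
    [[0.23, 0.15, 0.5, 0.04, -0.04, 0, -0.2], [0, 0, 0.8, 0, 0, 0, -0.2], [0, 0, 0.8, 0, 0, 0, -0.2], [0, 0, 0, 0, 0, 0, -0.2], [0, 0, 0, 0, 0, 0, -0.2]]
  ]
}}

```text
t: 8.45
tcp_pos: [0.4799, -0.0643, 0.1226]
ee_rot: [-0.362, 0.92, -0.036, 0.144]
wrist_force: [-0.5, -0.9, 1.3]
grip_width: 0.034
grasp_force: 0.0
```

```bash
python3 -c "
from h import *
dial(9.5)"
```

```text
t 8.45 q [-0.19  0.05 -0.6   0.64  0.09 -0.93] cent [-112.9  -72.1  122.6] F [-0.6 -0.9  1.3] T [-0.02  0.22  0.02] grip 0.034 0.0
shift [0.033 0.027 0.654] turn [ 0.016 -0.017 -0.012]
```

Emit:
{"method": "arm_command", "body": {
  "series": [
    [[0.03, 0.03, 0.3, 0.01, -0.01, 0, -0.2], [0, 0, 0.25, 0, 0, 0, -0.2], [0, 0, 0.1, 0, 0, 0, -0.2], [0, 0, 0, 0, 0, 0, -0.6], [0, 0, 0, 0, 0, 0, -0.8], [0, 0, 0, 0, 0, 0, -1], [0, 0, 0, 0, 0, 0, -1], [0, 0, 0, 0, 0, 0, -1], [0, 0, 0, 0, 0, 0, -1]]
  ]
}}

```text
t: 9.35
tcp_pos: [0.4861, -0.0636, 0.0979]
ee_rot: [-0.363, 0.92, -0.037, 0.146]
wrist_force: [-1.7, -0.6, 6.3]
grip_width: 0.0107
grasp_force: 59.5
```

```bash
python3 -c "
from h import *
dial(9.5)"
```

```text
t 9.35 q [-0.19  0.08 -0.63  0.57  0.09 -0.93] cent [-106.6  -72.2   97.9] F [-1.8 -0.4  6.3] T [-0.12  0.52  0.06] grip 0.0107 59.5
shift [0.006 0.01  0.018] turn [-0.015  0.009 -0.003]
```

Emit:
{"method": "arm_command", "body": {
  "series": [
    [[0, 0, 0, 0, 0, 0.8, -1], [0, 0, 0, 0, 0, 0.8, -1], [0, 0, 0, 0, 0, 0.8, -1], [0, 0, 0, 0, 0, 0.8, -1], [0, 0, 0, 0, 0, 0.8, -1], [0, 0, 0, 0, 0, 0.8, -1], [0, 0, 0, 0, 0, 0.8, -1], [0, 0, 0, 0, 0, 0.8, -1], [0, 0, 0, 0, 0, 0.8, -1], [0, 0, 0, 0, 0, 0.8, -1], [0, 0, 0, 0, 0, 0.8, -1], [0, 0, 0, 0, 0, 0.8, -1]]
  ]
}}

```text
t: 10.55
tcp_pos: [0.4863, -0.0647, 0.0979]
ee_rot: [0.199, 0.968, 0.047, 0.143]
wrist_force: [-2.1, -6.9, 4.3]
grip_width: 0.0108
grasp_force: 59.4
```

```bash
python3 -c "
from h import *
dial(9.5,1.27)"
```

```text
t 10.55 q [-0.19  0.08 -0.63  0.56  0.09  0.23] cent [-106.5  -73.2   97.9] F [-3.  -6.5  4.3] T [-1.25  0.44 -0.21] grip 0.0108 59.4
shift [0.027 0.02  0.018] turn [-0.014  0.028  0.943]
```

Emit:
{"method": "arm_command", "body": {
  "series": [
    [[0, 0, 0, 0, 0, 0.5, -1], [0, 0, 0, 0, 0, 0.4, -1], [0, 0, 0, 0, 0, 0, -1], [0, 0, 0, 0, 0, 0, -1], [0, 0, 0, 0, 0, 0, -1], [0, 0, 0, 0, 0, 0, -1], [0, 0, 0, 0, 0, 0, -1]]
  ]
}}

```text
t: 11.25
tcp_pos: [0.4863, -0.0647, 0.0979]
ee_rot: [0.249, 0.957, 0.054, 0.14]
wrist_force: [-2.0, -6.5, 5.5]
grip_width: 0.0107
grasp_force: 59.5
```

```bash
python3 -c "
from h import *
dial(9.5,1.27)
from bench import imaging
s=imaging.snapshot('scene');a=cv2.resize(s['img'][160:270,210:350],None,fx=4,fy=4)
s=imaging.snapshot('top');b=cv2.resize(s['img'][190:290,330:430],None,fx=2.3,fy=2.3)
c=np.zeros((440,790,3),np.uint8);c[:,:560]=a;c[:230,560:]=b
cv2.imwrite(f'pics/s4.png',c)"
```

```text
t 11.25 q [-0.19  0.08 -0.63  0.56  0.09  0.33] cent [-106.6  -73.3   97.9] F [-2.8 -6.2  5.5] T [-1.29  0.5  -0.22] grip 0.0107 59.5
shift [0.029 0.019 0.018] turn [-0.014  0.029  0.075]
```

View pics/s4.png

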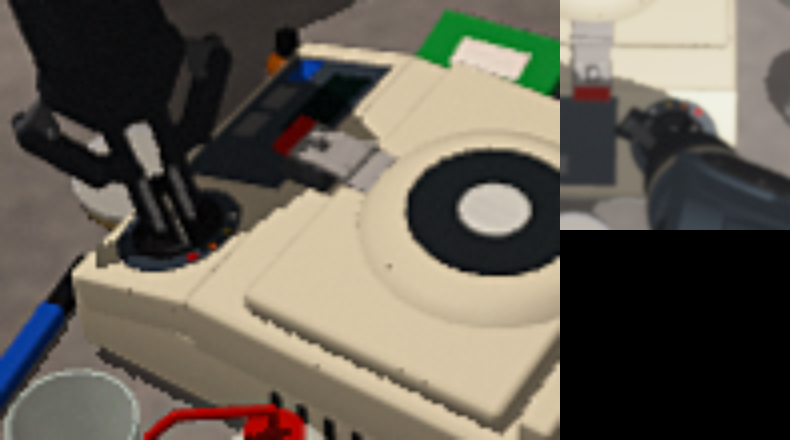

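The dial is gripped with the hand turned about 1.26 rad, which lines it up with the red dot at (193,257). The clasp is still flat and the bench objects are where they were. Handing in.

```bash
python3 -c "
from bench import sign_off
print(sign_off())"
```

```text
the job is handed in; nothing more can be done
None
```

I handed the job in with the clasp pressed shut, then the dial turned about 1.26 rad (judged by the hand's angle) and held at its third step; sign-off returned no verdict, so success isn't confirmed.

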